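# Reset the tripped breaker on the studio power box

## Robot

A 7-joint arm with a two-finger parallel gripper is mounted at the origin on the work surface. World frame = base frame: x ahead of the robot, y to its left, z up, the work surface at z = 0. Lengths are in mm, angles in rad, forces in N, time in s.
With the tool pointing down it reaches from about 400 to 875 mm from the base axis. Payload 4.4 kg.
Tool frame: the origin (TCP) lies at the very end of the fingers, on their centre line; the grasp point (between the pads) lies 19 mm behind it; z points along the fingers, x is the direction in which the jaws open and shut, and the axes are right-handed (so a half turn about z gives the same grasp; the last joint's range is limited). The gripper opens to 85 mm and grips with 20 to 120 N. Pads are 22 mm wide; open, the fingers measure 114 mm over their backs; the gripper's body (76 mm by 85 mm) begins 54 mm behind the grasp point. The pads swing forward as they close: fully open they stand 13 mm farther back than shut.
Start: joints at [-1.311, 0.628, 0.038, 1.517, -0.027, 0.996, -0.02], TCP at [208.02, 615.829, 231.313] pointing down, gripper open.
Joint ranges: [-3.06, 3.06], [-0.37, 2.12], [-1.25, 1.32], [0.18, 2.47], [-1.1, 4.24], [0.23, 1.98], [-2.94, 2.94]. Speed limits (rad/s): [2.57, 2.57, 3.14, 3.14, 3.14, 3.14, 3.14].

## Interface

Orientations are given as [roll, pitch, yaw] about the fixed x, y, z axes, in that order (R = Rz(yaw) Ry(pitch) Rx(roll)).
In Python, from cell import * gives the robot as it stands. The module is installed in compiled form; this text tells all that it offers.
- The arm moves only by the tool play_rows, never from a script. Its argument "targets" is a list of rows, each an object with "slide": the shift along the tool's x, y, z in mm, a list of three; "turn": the turn, a rotation vector about the tool's x, y, z in degrees, a list of three; "hand": the finger opening in mm, from 0 to 85.4. A call has 1 to 5 rows; each row shifts and turns the commanded pose from where the row before left it, along the tool's axes as they then stand; what a row does not reach is not made up. A row lasts 1/8 s, in which the tool goes at most 62.5 mm and 10.7 degrees, less where a joint would pass 70% of its speed; a pose out of reach is approached as far as the arm can. A call is refused whole if a number of a shift passes 62.5 or a number of a turn 10.7, either way. A call with a gripper value outside its range is refused whole. The fingers move at their own pace and stop on an object; the grip force is fixed at half the most. Time passes only in rows, so rows that do not move let the fingers close. It gives the time, the measured TCP pose, the force and the opening at its end, in the units of the state.
- read_state(): the state, without advancing time (a new reading comes with each control period).
- get_image(name): name is "scene" or "side" or "wrist"; returns (picture, depth): 400x640x3 uint8, blue, green, red; 400x640 float32, mm along the optical axis (not along the pixel's ray), 0 where there is no reading.
- calibration(name): a dict with "K" (3x3 intrinsics, pixels), "R" (3x3) and "t" (3): a world point X has camera coordinates R X + t. Camera axes: x right, y down, z forward; pixel columns grow to the right and rows downward; lengths in mm; the calibration is good to about 2 mm. The wrist camera is an equidistant fisheye: a pixel r from the principal point sees the ray r / f radians off the axis. A picture is of the moment at which its call begins: read the wrist's pose just before it. calibration takes no time and is no camera call; for the wrist camera it gives the pose at the moment of the call.
- finish_job(): hands the job in, once; it reports no verdict.
The state is a dict: "clock": time; "qpos": joint angles; "qd": joint speeds; "tau": joint torques, N m; "eef_pos": TCP position; "tool_rot": TCP orientation; "force": force on the tool from outside, world axes, zero at the start; "torque": the same for the moment, N m; "width": finger opening in mm.
Only numpy, scipy, OpenCV 4.12 (cv2) and the standard library are available. Lean on these libraries where they do the work, as an engineer would, in place of code of your own. Each camera call takes 0.05 s, during which the arm holds its last target.

## Task

One of the three breakers on the studio's power box has tripped: its lever stands near the middle. Reset it properly: push that lever all the way off against its firm reset catch until you feel the hard end stop, then throw it fully on and let go. Be gentle with the lever (never more than 25 N on it), leave the other two breakers as they are and do not disturb the things around.

Things in the scene. Friction and masses are not known exactly. Their poses are not given: they have to be found in the camera images.
- power_box: grey fixed bench power box, 220 (x) x 290 (y) x 75 mm high; origin at the centre of its underside. Its x axis is the throw of all levers: off at -x, on at +x. On its top three white breakers, 120 (x) x 50 (y) x 20 mm high, in a row along y, 62 mm apart, in any order; same yaw as the box, lever pivots at x = 0.
- tripped_pivot (a point): pivot of the tripped breaker's lever, 85 mm above the table, 10 mm below the breaker's white top face; axes as power_box (the lever turns about y). The lever breaks if the fingers or arm bear on it with more than 25 N in all (squeezing counts): push slowly, 20 mm/s or less, reading the force.
- tripped_tip (a point): middle of the top end of the tripped breaker's black lever with an orange tip band, 58 mm from the pivot; 9 mm thick (along the throw), 18 mm wide, free from the white face up. Pushed 30 mm above the pivot: 1 to 3 N swings it, 5 to 11 N (uneven) pushes the reset catch, and at the stop the force climbs steadily (15 N means it is there). To throw it on from far off, push low, 18 mm above the pivot: 2 to 8 N.
- tripped_lever (a joint): lever angle from upright, rad: negative to off (-x), positive to on (+x). Starts at -0.06 to 0.12; no spring, stays where left. Towards off it meets the reset catch between -0.12 and -0.45, then a hard stop about 0.4 further on, anywhere from -0.54 to -0.90: it differs each time and cannot be seen, feel for it. On is above 0.6, with the on stop at 0.72.
- tripped_window (a point): small window in the tripped breaker's top face, 52 mm to +x of the pivot. The orange flag in it moves about 6 mm towards -y as the catch is pushed home. If the lever is not pushed right to the off stop the breaker is not reset, and an inner tooth blocks the lever at 0.15 to 0.45 on its way to on; once reset it swings freely to on.
- live_tip (a point): middle of the top end of the live breaker's black lever with an orange tip band (same size), which is on
- live_lever (a joint): angle of the live lever, same sense; it is on (about 0.68) and must stay on (above 0.55)
- spare_tip (a point): middle of the top end of the spare breaker's black lever with an orange tip band (same size), which is off
- spare_lever (a joint): angle of the spare lever, same sense; it is off (about -0.75) and must stay off (below -0.6)
- eraser: white and blue eraser, 45 x 20 x 12 mm, on the power box at its +y end; a bystander, origin under its centre
- swatches: small yellow swatch pad, 50 x 30 x 14 mm, on the power box at its -y end; a bystander, origin under its centre
- tape_roll: yellow tape roll lying flat, 60 mm across, 18 mm high; a bystander, origin under its centre
- glue_stick: white glue stick with a red cap, 27 mm across, 82 mm high, upright; a bystander, origin under its centre
- paint_jar: small green glass jar with a black lid, 48 mm across, 55 mm high; a bystander, origin under its centre
- craft_knife: orange craft knife, about 130 mm long, 10 mm high, lying; a bystander, origin under its centre
- steel_rule: steel rule, 200 x 28 x 4 mm, lying; a bystander, origin under its centre

How it is judged:
By the outcome, as a careful person would: the job done as asked, in the order asked, and still so for the second after the job is handed in, with the robot touching nothing.
It also fails if it takes over 64 s, if anything falls off the work surface, if the arm or the gripper's body presses on something with over 40 N, if the wrist force passes 120 N, or if a joint passes its speed limit or range.

## Working session

There is one attempt and no reset: what is moved stays moved. The work goes in short steps, Python scripts to look and compute and a tool call to move; the robot and the scene stay as the last step left them, time stands still between calls to the robot, and variables do not carry over. Pictures are saved under pics/ and viewed, and the job is handed in when it is done.

Besides the shell and the picture viewer there is one more tool, called after ">>>" as name(argument=value, ...) on one line, values as JSON. play_rows: Moves the arm, as the interface text tells. Its arguments: {"type":"object","properties":{"targets":{"type":"array"}},"required":["targets"]}

```bash
mkdir -p pics; ls; python3 - <<'E'
from cell import *
import cv2,numpy as np
s=read_state();print(s)
for n in("scene","side"):
    p,d=get_image(n);cv2.imwrite(f"pics/{n}0.png",p);np.save(f"pics/{n}0d.npy",d);c=calibration(n);print(n,c)
c=calibration("wrist");p,d=get_image("wrist");cv2.imwrite("pics/wrist0.png",p);print(c,read_state()["clock"])
E
```

```text
pics
{'clock': 0.0, 'qpos': array([-1.31081074,  0.62933554,  0.03843827,  1.51838432, -0.02703114,
        0.99627864, -0.02002864]), 'qd': array([ 0.00024097, -0.00071863, -0.00243718,  0.00117815, -0.00037743,
       -0.00143643,  0.00146314]), 'tau': array([-2.45804167e-04, -5.63398683e+01,  1.22611944e+00, -1.93446761e+01,
        1.10528534e-02,  1.03238155e-02, -1.40090572e-05]), 'eef_pos': array([207.79607623, 615.22879237, 230.3906479 ]), 'tool_rot': array([-3.14158907e+00,  1.88835033e-03,  1.24496777e+00]), 'force': array([ 0.19539502, -0.27068084, -0.18438816]), 'torque': array([0.04119303, 0.05061482, 0.07057217]), 'width': 85.19857191305677}
scene {'K': array([[389.5001631 ,   0.        , 317.46558468],
       [  0.        , 389.5001631 , 202.59662969],
       [  0.        ,   0.        ,   1.        ]]), 'R': array([[ 0.52386776,  0.85176163,  0.00804303],
       [ 0.63980962, -0.38724016, -0.66384389],
       [-0.56232217,  0.35291242, -0.74782792]]), 't': array([-275.88177546, -239.08378761, 1376.47911179])}
side {'K': array([[428.17922879,   0.        , 317.79807338],
       [  0.        , 428.17922879, 196.12908295],
       [  0.        ,   0.        ,   1.        ]]), 'R': array([[ 0.96954587, -0.24480463,  0.00717601],
       [-0.18422575, -0.74830408, -0.63726124],
       [ 0.16137434,  0.61653199, -0.77061444]]), 't': array([-493.89404467,  177.76897099, 1040.33262653])}
{'K': array([[309.70691629,   0.        , 317.93291308],
       [  0.        , 309.70691629, 198.57887153],
       [  0.        ,   0.        ,   1.        ]]), 'R': array([[ 0.31972538,  0.94750973, -0.00099477],
       [ 0.8984304 , -0.30283032,  0.31798838],
       [ 0.30099584, -0.10256269, -0.94809409]]), 't': array([-650.16206564,  -41.88697513,  382.07247549])} 0.15
```

View pics/scene0.png

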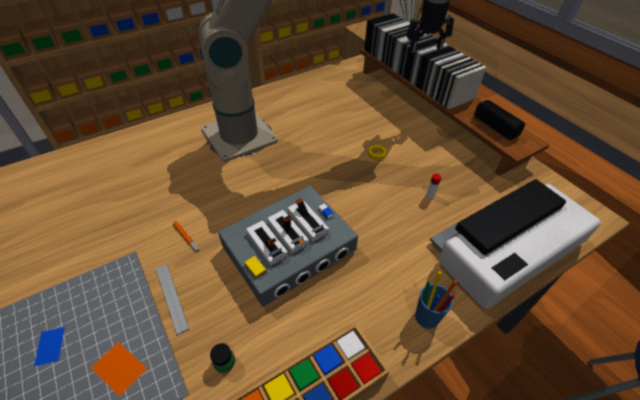

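View pics/side0.png

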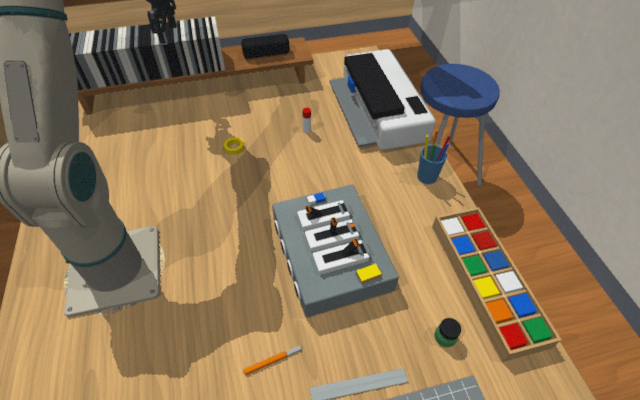

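View pics/wrist0.png

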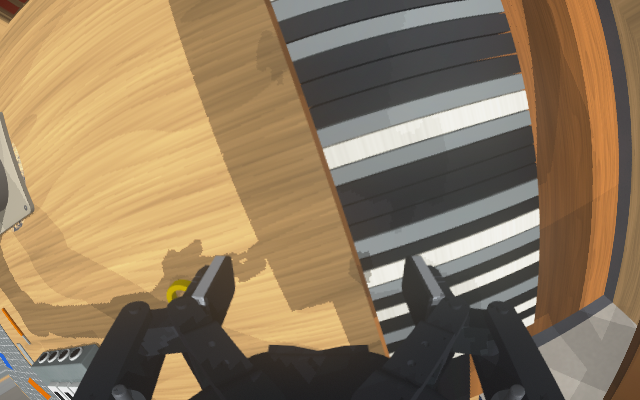

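```bash
python3 - <<'E'
import cv2,numpy as np
a=cv2.imread("pics/scene0.png")[180:310,210:370];b=cv2.imread("pics/side0.png")[180:320,265:405]
cv2.imwrite("pics/cs.png",cv2.resize(a,None,fx=4.5,fy=4.5,interpolation=2));cv2.imwrite("pics/cb.png",cv2.resize(b,None,fx=4.2,fy=4.2,interpolation=2))
E
```

```text
(no output)
```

View pics/cs.png

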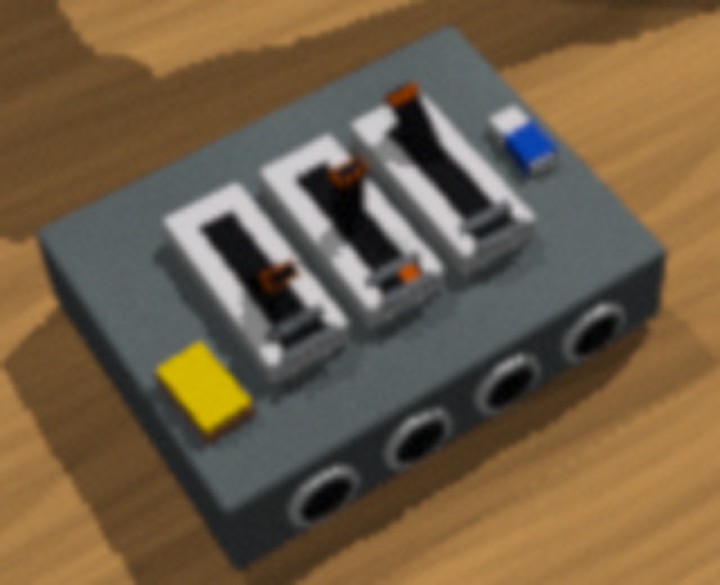

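View pics/cb.png

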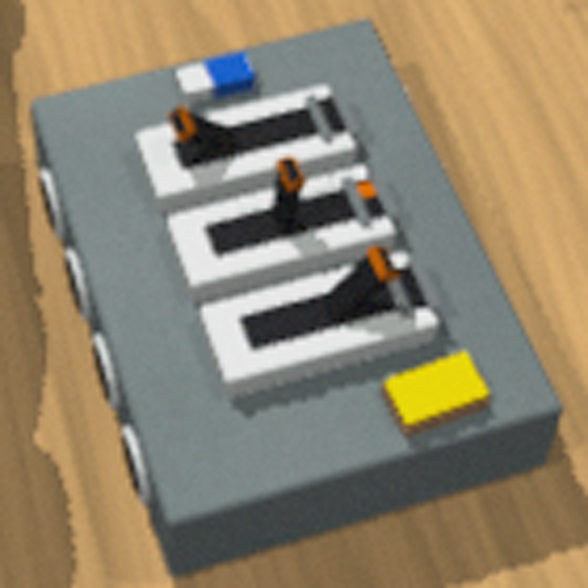

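```bash
cat > h.py <<'E'
from cell import *
import cv2,numpy as np
def ray(n,uv,z):
    c=calibration(n);uv=np.atleast_2d(np.float64(uv))
    d=np.c_[uv,np.ones(len(uv))]@np.linalg.inv(c["K"]).T@c["R"]; o=-c["R"].T@c["t"]
    return o+d*((z-o[2])/d[:,2])[:,None]
def tri(uva,uvb):
    o=[];d=[]
    for n,uv in(("scene",uva),("side",uvb)):
        c=calibration(n);o.append(-c["R"].T@c["t"]);v=np.linalg.inv(c["K"])@[*uv,1];v=c["R"].T@v;d.append(v/np.linalg.norm(v))
    A=np.c_[d[0],-d[1]];s=np.linalg.lstsq(A,o[1]-o[0],rcond=None)[0]
    p,q=o[0]+s[0]*d[0],o[1]+s[1]*d[1];return (p+q)/2,np.linalg.norm(p-q)
E
python3 - <<'E'
from h import *
rois={"scene":(slice(180,310),slice(210,370)),"side":(slice(180,320),slice(265,405))}
for n in rois:
    im=cv2.imread(f"pics/{n}0.png");ro=rois[n];hsv=cv2.cvtColor(im,cv2.COLOR_BGR2HSV)
    ox,oy=ro[1].start,ro[0].start
    w=((hsv[...,1]<45)&(hsv[...,2]>140)).astype(np.uint8)[ro]
    orr=((hsv[...,0]<14)&(hsv[...,1]>190)&(hsv[...,2]>100)).astype(np.uint8)[ro]
    for nm,m,z,mn in(("white",w,95,60),("orange",orr,142,5)):
        k,l,st,ce=cv2.connectedComponentsWithStats(m)
        for i in range(1,k):
            if st[i,4]<mn: continue
            uv=ce[i]+[ox,oy];print(n,nm,st[i],uv.round(1),ray(n,uv,z)[0].round(1))
            if nm=="white":
                pts=np.argwhere(l==i)[:,::-1]+[ox,oy]
                P=ray(n,pts,95)[:,:2].astype(np.float32);r=cv2.minAreaRect(P);print("   rect",r)
E
```

```text
scene white [ 94  22  25  27 140] [315.5 216.1] [524.   -5.1  95. ]
   rect ((520.0467529296875, -6.1949005126953125), (107.55094146728516, 13.730241775512695), 3.648329973220825)
scene white [ 58  30  19  24 180] [277.  219.8] [483. -96.  95.]
   rect ((492.49798583984375, -88.72247314453125), (64.75923156738281, 48.316795349121094), 2.9955623149871826)
scene white [ 86  35  19  22 119] [305.4 224.8] [535.1 -42.2  95. ]
   rect ((535.3352661132812, -41.570682525634766), (82.27609252929688, 13.420439720153809), 3.4755544662475586)
scene white [ 37  41  40  32 353] [263.  235.1] [ 508.4 -148.4   95. ]
   rect ((523.6629028320312, -148.86160278320312), (117.57366180419922, 48.81422424316406), 3.2579333782196045)
scene white [81 41 17 20 93] [298.3 230.6] [541.9 -66.6  95. ]
   rect ((541.7609252929688, -67.10646057128906), (73.02754974365234, 11.297541618347168), 3.52801513671875)
scene white [74 55 11 14 69] [288.5 240.8] [ 556.6 -102.9   95. ]
   rect ((557.346923828125, -102.2293930053711), (44.3099250793457, 13.378504753112793), 3.6792705059051514)
scene orange [87 19  5  4 11] [29
[... 451 characters left out ...]
hite [ 32  29  53  18 356] [317.7 217.6] [499.7 -35.   95. ]
   rect ((514.7459106445312, -23.534255981445312), (119.05076599121094, 52.98100280761719), 3.6454904079437256)
side white [71 39 17  8 70] [344.  222.5] [556.6 -64.2  95. ]
   rect ((556.3726196289062, -64.4759292602539), (42.226680755615234, 13.141406059265137), 3.1246449947357178)
side white [ 40  45  54  24 484] [325.5 236.6] [503.8 -92.7  95. ]
   rect ((519.0092163085938, -85.88909912109375), (119.7164535522461, 50.97298049926758), 3.461716651916504)
side white [ 47  63  57  29 571] [334.4 257.8] [ 508.4 -152.4   95. ]
   rect ((522.8663330078125, -147.7421417236328), (119.21087646484375, 50.84745407104492), 3.58495831489563)
```

```bash
python3 - <<'E'
from h import *
for n,a,b in(("trip",(348,172),(290,173)),("far",(403,94),(182,123)),("near",(279,276),(380,262)),("flag",(410,271),(366,188))):
    print(n,tri(np.array(a)/4.5+[210-.4,180-.4],np.array(b)/4.2+[265-.4,180-.4]))
print(ray("scene",[410/4.5+209.6,271/4.5+179.6],95))
s=read_state();p=s["eef_pos"];y=s["tool_rot"][2]
u=np.array([np.cos(.063),np.sin(.063)]);piv=np.array([519,-86.]);
for off in(50,):
    t=piv+u*off;d=np.r_[t,200]-p;from scipy.spatial.transform import Rotation as R
    r=R.from_euler("xyz",s["tool_rot"]);print(t,r.inv().apply(d),d)
print(y, np.degrees(np.pi/2+.063-y))
E
```

```text
trip (array([523.84449647, -86.15108324, 140.36736241]), np.float64(1.7762057639994682))
far (array([478.0193474 , -26.5834756 , 124.61225954]), np.float64(0.5483494941312903))
near (array([ 557.21482181, -145.48927221,  128.09925329]), np.float64(3.4475992213095092))
flag (array([571.95011497, -76.77906323,  98.94943996]), np.float64(0.6066961968585597))
[[569.58473614 -75.72099536  95.        ]]
[568.90080781 -82.85208331] [-545.89495602  565.52386424   31.39063962] [ 361.02024601 -698.23444426  -30.60978775]
1.2449713362689843 22.27803092634899
```

>>> play_rows(targets=[{"slide": [0, 0, 0], "turn": [0, 0, -7.4], "hand": 0}, {"slide": [0, 0, 0], "turn": [0, 0, -7.4], "hand": 0}, {"slide": [0, 0, 0], "turn": [0, 0, -7.4], "hand": 0}, {"slide": [-20, 10, 0], "turn": [0, 0, 0], "hand": 0}, {"slide": [-40, 20, 0], "turn": [0, 0, 0], "hand": 0}])

```text
clock: 0.78
eef_pos: [240.4, 558.4, 230.7]
tool_rot: [-3.14, -0.001, 1.636]
force: [0.1, -0.5, 0.4]
width: -0.2
```

>>> play_rows(targets=[{"slide": [-44, 19, 0], "turn": [0, 0, 0], "hand": 0}, {"slide": [-44, 19, 0], "turn": [0, 0, 0], "hand": 0}, {"slide": [-44, 19, 0], "turn": [0, 0, 0], "hand": 0}, {"slide": [-44, 19, 0], "turn": [0, 0, 0], "hand": 0}, {"slide": [-44, 19, 0], "turn": [0, 0, 0], "hand": 0}])

```text
clock: 1.4
eef_pos: [350.6, 342.5, 231.3]
tool_rot: [3.142, 0.0, 1.633]
force: [0.2, 0.2, -1.4]
width: -0.0
```

>>> play_rows(targets=[{"slide": [-44, 19, 0], "turn": [0, 0, 0], "hand": 0}, {"slide": [-44, 19, 0], "turn": [0, 0, 0], "hand": 0}, {"slide": [-44, 19, 0], "turn": [0, 0, 0], "hand": 0}, {"slide": [-44, 19, 0], "turn": [0, 0, 0], "hand": 0}, {"slide": [-44, 19, 0], "turn": [0, 0, 0], "hand": 0}])

```text
clock: 2.02
eef_pos: [458.9, 128.9, 231.3]
tool_rot: [3.142, -0.0, 1.632]
force: [0.1, 0.4, 0.7]
width: 0.0
```

>>> play_rows(targets=[{"slide": [-44, 19, 0], "turn": [0, 0, 0], "hand": 0}, {"slide": [-44, 19, 0], "turn": [0, 0, 0], "hand": 0}, {"slide": [-44, 19, 0], "turn": [0, 0, 0], "hand": 0}, {"slide": [-44, 19, 0], "turn": [0, 0, 0], "hand": 0}, {"slide": [-38, 18, 0], "turn": [0, 0, 0], "hand": 0}])

```text
clock: 2.65
eef_pos: [565.8, -79.4, 231.1]
tool_rot: [-3.141, 0.0, 1.631]
force: [0.7, 0.5, -0.2]
width: -0.2
```

```bash
cat > look.py <<'E'
from h import *
import sys
t=sys.argv[1]
s=read_state();p,d=get_image("wrist");cv2.imwrite(f"pics/w{t}.png",p)
a,_=get_image("scene");b,_=get_image("side")
a=cv2.resize(a[180:310,210:370],(480,390),interpolation=2);b=cv2.resize(b[180:320,265:405],(320,320),interpolation=2)
o=np.zeros((390,800,3),np.uint8);o[:,:480]=a;o[:320,480:]=b;cv2.imwrite(f"pics/c{t}.png",o)
s=read_state();u=np.array([np.cos(.063),np.sin(.063)]);e=s["eef_pos"][:2]-[519,-86]
print("rel box",e@u,e@[-u[1],u[0]],"z",s["eef_pos"][2],s["force"],s["tool_rot"],s["clock"])
E
python3 look.py 1
```

```text
rel box 46.91519803527315 2.7655743169176628 z 230.77149263793396 [-0.87398199  0.64858402 -1.17782174] [-3.14112710e+00  1.05639573e-03  1.62780548e+00] 2.8
```

View pics/w1.png

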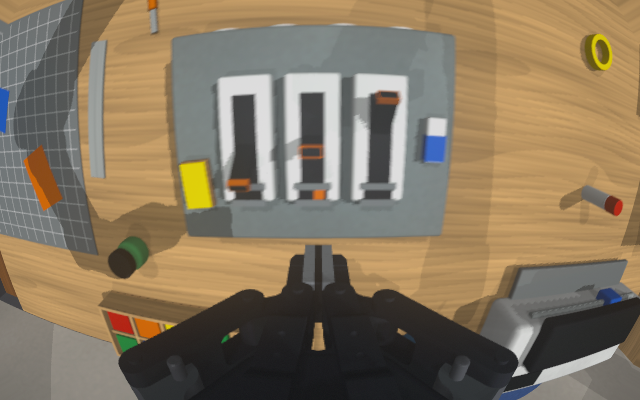

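View pics/c1.png

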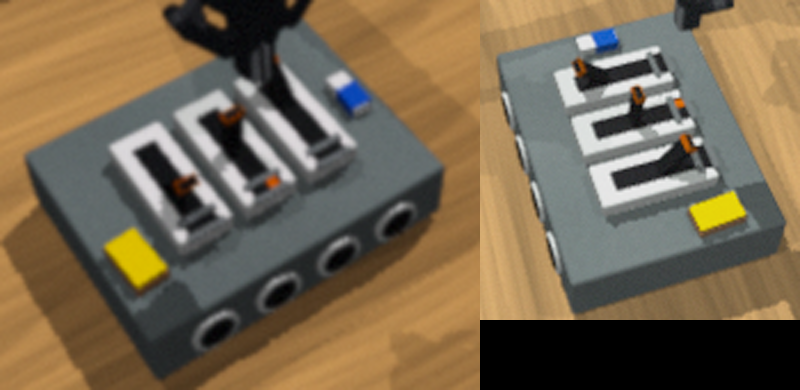

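```bash
cat >> h.py <<'E'
def wray(uv,z,c):
    uv=np.float64(uv).reshape(-1,1,2);q=cv2.fisheye.undistortPoints(uv,c["K"],np.zeros(4)).reshape(-1,2)
    d=np.c_[q,np.ones(len(q))]@c["R"];o=-c["R"].T@c["t"]
    return o+d*((z-o[2])/d[:,2])[:,None]
E
python3 - <<'E'
from h import *
c=calibration("wrist");im=cv2.imread("pics/w1.png");hsv=cv2.cvtColor(im,cv2.COLOR_BGR2HSV)
w=((hsv[...,1]<50)&(hsv[...,2]>130)).astype(np.uint8);w[:,:200]=0;w[230:]=0;w[:,412:]=0;w[:60]=0
k,l,st,ce=cv2.connectedComponentsWithStats(w)
for i in range(1,k):
    if st[i,4]>800:
        P=wray(np.argwhere(l==i)[:,::-1],95,c)[:,:2].astype(np.float32);print(st[i],cv2.minAreaRect(P))
print(wray([(311,152),(387,97),(239,184)],[143][0],c))
E
```

```text
[ 226   60  117  156 5952] ((522.2027587890625, -113.51636505126953), (148.96005249023438, 104.8619384765625), 2.821362018585205)
[ 200   71   76  141 5426] ((527.7500610351562, -158.41351318359375), (135.4606170654297, 73.2425537109375), 2.8193421363830566)
[ 333   72   79  158 6624] ((532.1600952148438, -27.20358657836914), (152.0919952392578, 80.24883270263672), 4.043429851531982)
[[ 524.9567028   -86.95233253  143.        ]
 [ 478.85746724  -32.5699775   143.        ]
 [ 553.24683881 -143.02262745  143.        ]]
```

>>> play_rows(targets=[{"slide": [-2.8, -5, 30], "turn": [0, 0, 0], "hand": 0}, {"slide": [0, -4, 30], "turn": [0, 0, 0], "hand": 0}, {"slide": [0, 0, 30], "turn": [0, 0, 0], "hand": 0}, {"slide": [0, 0, 15], "turn": [0, 0, 0], "hand": 0}, {"slide": [0, 0, 10], "turn": [0, 0, 0], "hand": 0}])

```text
clock: 3.42
eef_pos: [556.5, -79.9, 115.9]
tool_rot: [-3.141, -0.0, 1.634]
force: [0.2, -0.6, -0.4]
width: -0.1
```

```bash
python3 look.py 2
```

```text
rel box 38.052557443832875 3.061989680587638 z 116.48120921900465 [ 0.07435006 -0.01141412  1.24209412] [ 3.14141945e+00 -1.19761107e-04  1.63278378e+00] 3.575
```

View pics/w2.png

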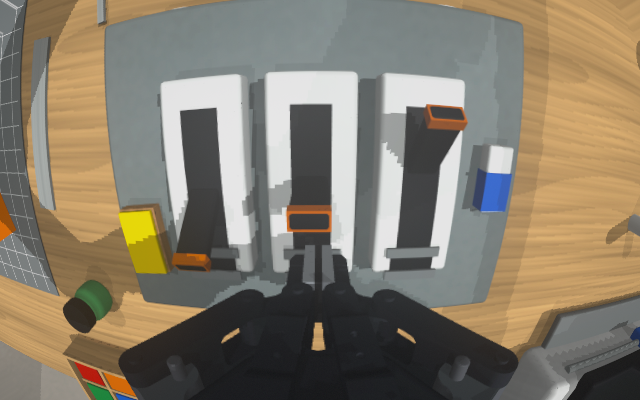

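View pics/c2.png

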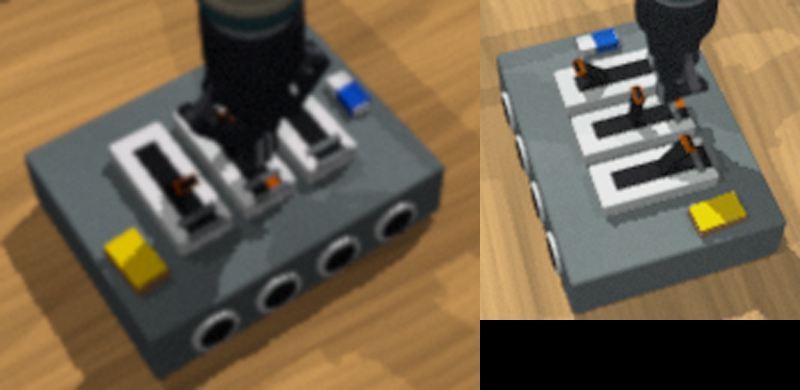

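>>> play_rows(targets=[{"slide": [-3, -2.5, 1], "turn": [0, 0, 0], "hand": 0}, {"slide": [0, -2.5, 0], "turn": [0, 0, 0], "hand": 0}, {"slide": [0, -2.5, 0], "turn": [0, 0, 0], "hand": 0}, {"slide": [0, -2.5, 0], "turn": [0, 0, 0], "hand": 0}, {"slide": [0, -2.5, 0], "turn": [0, 0, 0], "hand": 0}])

```text
clock: 4.2
eef_pos: [544.1, -84.5, 115.4]
tool_rot: [3.142, -0.0, 1.633]
force: [-0.2, -0.6, -0.4]
width: 0.1
```

>>> play_rows(targets=[{"slide": [0, -2.0, 0], "turn": [0, 0, 0], "hand": 0}, {"slide": [0, -2.0, 0], "turn": [0, 0, 0], "hand": 0}, {"slide": [0, -2.0, 0], "turn": [0, 0, 0], "hand": 0}])

```text
clock: 4.58
eef_pos: [538.8, -84.9, 115.4]
tool_rot: [3.14, 0.0, 1.633]
force: [2.4, 1.5, 0.0]
width: 0.3
```

>>> play_rows(targets=[{"slide": [0, -2.0, 0], "turn": [0, 0, 0], "hand": 0}, {"slide": [0, -2.0, 0], "turn": [0, 0, 0], "hand": 0}, {"slide": [0, -2.0, 0], "turn": [0, 0, 0], "hand": 0}])

```text
clock: 4.95
eef_pos: [533.4, -85.3, 115.7]
tool_rot: [3.139, 0.0, 1.633]
force: [3.3, -0.1, 1.2]
width: -0.1
```

>>> play_rows(targets=[{"slide": [0, -2.0, 0], "turn": [0, 0, 0], "hand": 0}, {"slide": [0, -2.0, 0], "turn": [0, 0, 0], "hand": 0}])

```text
clock: 5.2
eef_pos: [528.6, -85.6, 115.5]
tool_rot: [3.141, 0.0, 1.632]
force: [3.1, 0.4, 1.9]
width: -0.4
```

>>> play_rows(targets=[{"slide": [0, -2.0, 0], "turn": [0, 0, 0], "hand": 0}, {"slide": [0, -2.0, 0], "turn": [0, 0, 0], "hand": 0}])

```text
clock: 5.45
eef_pos: [524.1, -85.9, 115.2]
tool_rot: [-3.141, 0.0, 1.632]
force: [3.6, -1.0, -0.8]
width: 0.1
```

>>> play_rows(targets=[{"slide": [0, -2.0, 0], "turn": [0, 0, 0], "hand": 0}])

```text
clock: 5.58
eef_pos: [523.2, -86.0, 115.3]
tool_rot: [3.14, 0.0, 1.632]
force: [6.1, 0.2, -0.0]
width: -0.1
```

>>> play_rows(targets=[{"slide": [0, -2.0, 0], "turn": [0, 0, 0], "hand": 0}])

```text
clock: 5.7
eef_pos: [522.4, -86.0, 115.6]
tool_rot: [3.137, 0.0, 1.633]
force: [8.0, -0.5, -0.2]
width: 0.0
```

>>> play_rows(targets=[{"slide": [0, -2.0, 0], "turn": [0, 0, 0], "hand": 0}])

```text
clock: 5.82
eef_pos: [521.7, -86.0, 116.0]
tool_rot: [3.135, 0.001, 1.633]
force: [9.7, 0.8, -1.6]
width: -0.3
```

>>> play_rows(targets=[{"slide": [0, -1.5, 0], "turn": [0, 0, 0], "hand": 0}])

```text
clock: 5.95
eef_pos: [521.3, -86.1, 116.2]
tool_rot: [3.133, 0.001, 1.633]
force: [10.6, 1.1, 0.2]
width: -0.1
```

>>> play_rows(targets=[{"slide": [0, -1.5, 0], "turn": [0, 0, 0], "hand": 0}])

```text
clock: 6.08
eef_pos: [520.6, -86.2, 116.5]
tool_rot: [3.131, 0.001, 1.633]
force: [10.0, 0.1, -0.5]
width: 0.1
```

>>> play_rows(targets=[{"slide": [0, -1.5, 0], "turn": [0, 0, 0], "hand": 0}])

```text
clock: 6.2
eef_pos: [519.8, -86.2, 116.7]
tool_rot: [3.13, 0.001, 1.633]
force: [12.6, 1.4, 0.6]
width: -0.1
```

>>> play_rows(targets=[{"slide": [0, -1, 0], "turn": [0, 0, 0], "hand": 0}])

```text
clock: 6.32
eef_pos: [519.2, -86.3, 116.8]
tool_rot: [3.129, 0.001, 1.633]
force: [11.8, 0.9, 0.4]
width: 0.2
```

>>> play_rows(targets=[{"slide": [0, -1, 0], "turn": [0, 0, 0], "hand": 0}])

```text
clock: 6.45
eef_pos: [518.6, -86.3, 116.9]
tool_rot: [3.128, 0.001, 1.633]
force: [12.6, 2.0, 0.2]
width: -0.2
```

>>> play_rows(targets=[{"slide": [0, -1, 0], "turn": [0, 0, 0], "hand": 0}])

```text
clock: 6.58
eef_pos: [518.0, -86.4, 117.0]
tool_rot: [3.127, 0.001, 1.633]
force: [13.4, 1.1, 0.6]
width: -0.1
```

>>> play_rows(targets=[{"slide": [0, -1, 0], "turn": [0, 0, 0], "hand": 0}])

```text
clock: 6.7
eef_pos: [516.7, -86.4, 117.0]
tool_rot: [3.128, 0.001, 1.633]
force: [11.9, 0.9, 1.1]
width: 0.3
```

>>> play_rows(targets=[{"slide": [0, -1, 0], "turn": [0, 0, 0], "hand": 0}])

```text
clock: 6.82
eef_pos: [515.4, -86.5, 116.9]
tool_rot: [3.128, 0.001, 1.633]
force: [11.6, 1.8, 1.6]
width: 0.2
```

>>> play_rows(targets=[{"slide": [0, -1, 0], "turn": [0, 0, 0], "hand": 0}])

```text
clock: 6.95
eef_pos: [514.5, -86.6, 117.0]
tool_rot: [3.128, 0.001, 1.633]
force: [12.4, 0.7, 1.8]
width: 0.2
```

```bash
python3 look.py 3
```

```text
rel box -4.931733308697475 -0.35063183157044564 z 116.93234465664067 [11.82442335  0.17527677  2.30078112] [3.12905126e+00 1.29341529e-03 1.63317291e+00] 7.1
```

View pics/w3.png

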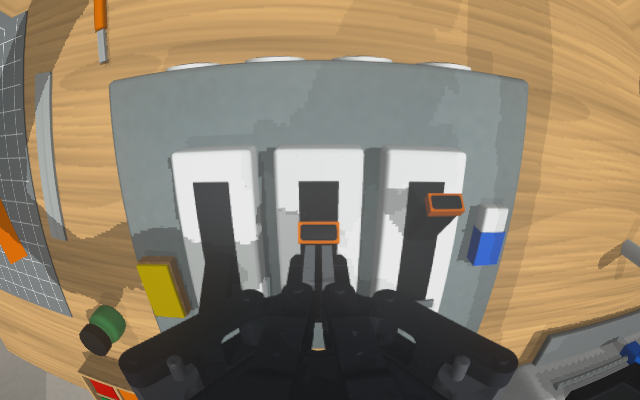

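View pics/c3.png

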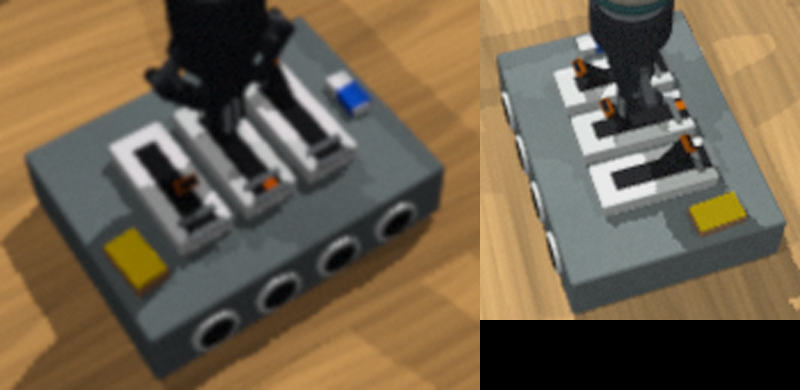

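>>> play_rows(targets=[{"slide": [0, -1, 0.3], "turn": [0, 0, 0], "hand": 0}])

```text
clock: 7.22
eef_pos: [513.6, -86.7, 116.7]
tool_rot: [3.128, 0.001, 1.633]
force: [12.0, 1.1, 1.1]
width: 0.1
```

>>> play_rows(targets=[{"slide": [0, -1, 0.3], "turn": [0, 0, 0], "hand": 0}])

```text
clock: 7.35
eef_pos: [512.2, -86.8, 116.3]
tool_rot: [3.129, 0.001, 1.633]
force: [10.5, 0.6, 1.9]
width: 0.3
```

>>> play_rows(targets=[{"slide": [0, -1, 0.3], "turn": [0, 0, 0], "hand": 0}])

```text
clock: 7.48
eef_pos: [511.2, -86.8, 116.1]
tool_rot: [3.129, 0.001, 1.633]
force: [11.3, 1.1, 2.4]
width: -0.0
```

>>> play_rows(targets=[{"slide": [0, -1, 0.3], "turn": [0, 0, 0], "hand": 0}])

```text
clock: 7.6
eef_pos: [510.4, -86.9, 115.8]
tool_rot: [3.128, 0.001, 1.633]
force: [12.0, 0.7, 4.1]
width: -0.1
```

>>> play_rows(targets=[{"slide": [0, -1, 0], "turn": [0, 0, 0], "hand": 0}])

```text
clock: 7.72
eef_pos: [509.7, -87.0, 115.9]
tool_rot: [3.128, 0.001, 1.633]
force: [11.0, 0.4, 3.7]
width: -0.1
```

>>> play_rows(targets=[{"slide": [0, -1, 0], "turn": [0, 0, 0], "hand": 0}])

```text
clock: 7.85
eef_pos: [507.7, -87.1, 115.7]
tool_rot: [3.13, 0.001, 1.633]
force: [10.6, 0.4, 3.0]
width: -0.3
```

>>> play_rows(targets=[{"slide": [0, -1, 0], "turn": [0, 0, 0], "hand": 0}])

```text
clock: 7.98
eef_pos: [506.4, -87.2, 115.7]
tool_rot: [3.13, 0.001, 1.633]
force: [9.9, 1.0, 3.7]
width: -0.3
```

>>> play_rows(targets=[{"slide": [0, -1, 0], "turn": [0, 0, 0], "hand": 0}])

```text
clock: 8.1
eef_pos: [505.6, -87.2, 115.7]
tool_rot: [3.13, 0.001, 1.633]
force: [10.3, 1.0, 4.6]
width: -0.2
```

>>> play_rows(targets=[{"slide": [0, -1, 0], "turn": [0, 0, 0], "hand": 0}])

```text
clock: 8.22
eef_pos: [505.1, -87.3, 115.9]
tool_rot: [3.129, 0.001, 1.633]
force: [10.3, 0.6, 5.3]
width: 0.0
```

>>> play_rows(targets=[{"slide": [0, -1, 0], "turn": [0, 0, 0], "hand": 0}])

```text
clock: 8.35
eef_pos: [504.7, -87.3, 116.1]
tool_rot: [3.128, 0.002, 1.633]
force: [12.7, 1.4, 4.9]
width: -0.3
```

>>> play_rows(targets=[{"slide": [0, -1, 0], "turn": [0, 0, 0], "hand": 0}])

```text
clock: 8.48
eef_pos: [504.4, -87.4, 116.2]
tool_rot: [3.126, 0.002, 1.633]
force: [13.1, 0.8, 5.2]
width: 0.0
```

>>> play_rows(targets=[{"slide": [0, -1, 0], "turn": [0, 0, 0], "hand": 0}])

```text
clock: 8.6
eef_pos: [503.2, -87.4, 116.2]
tool_rot: [3.127, 0.002, 1.633]
force: [11.5, 1.0, 5.4]
width: -0.1
```

>>> play_rows(targets=[{"slide": [0, -1, 0.3], "turn": [0, 0, 0], "hand": 0}])

```text
clock: 8.72
eef_pos: [502.9, -87.5, 116.1]
tool_rot: [3.125, 0.002, 1.633]
force: [13.4, 0.9, 3.9]
width: -0.1
```

>>> play_rows(targets=[{"slide": [0, -1, 0.3], "turn": [0, 0, 0], "hand": 0}])

```text
clock: 8.85
eef_pos: [502.7, -87.5, 116.0]
tool_rot: [3.124, 0.002, 1.633]
force: [14.6, 0.3, 5.4]
width: -0.3
```

>>> play_rows(targets=[{"slide": [0, -1, 0], "turn": [0, 0, 0], "hand": 0}])

```text
clock: 8.98
eef_pos: [502.4, -87.6, 116.2]
tool_rot: [3.123, 0.002, 1.634]
force: [15.0, 1.3, 6.1]
width: -0.4
```

>>> play_rows(targets=[{"slide": [0, -1, 0], "turn": [0, 0, 0], "hand": 0}])

```text
clock: 9.1
eef_pos: [502.0, -87.6, 116.5]
tool_rot: [3.121, 0.002, 1.634]
force: [16.9, 1.7, 6.5]
width: -0.1
```

>>> play_rows(targets=[{"slide": [0, -1, 0], "turn": [0, 0, 0], "hand": 0}])

```text
clock: 9.22
eef_pos: [501.7, -87.7, 116.6]
tool_rot: [3.12, 0.002, 1.634]
force: [17.0, 1.2, 6.7]
width: -0.4
```

```bash
python3 look.py 4
```

```text
rel box -17.40149570265708 -0.568680181729596 z 116.68080427084851 [17.02555779  2.69954452  7.57625806] [3.11993005e+00 2.38889058e-03 1.63371077e+00] 9.375
```

View pics/c4.png

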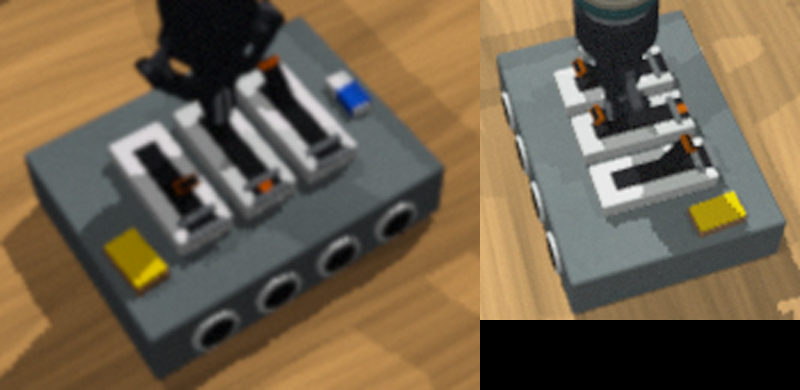

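View pics/w4.png

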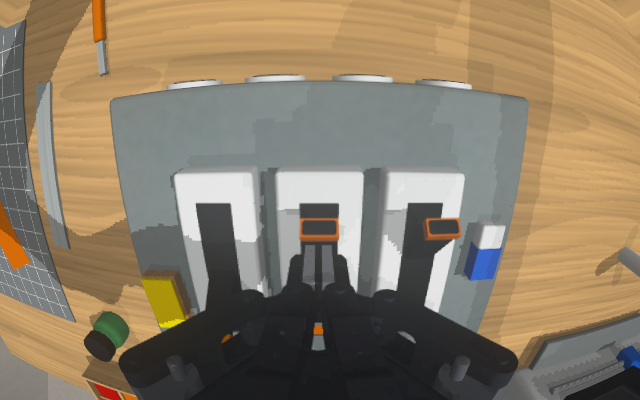

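```bash
python3 - <<'E'
from h import *
def fl(im,sc):
    hsv=cv2.cvtColor(im,cv2.COLOR_BGR2HSV);m=((hsv[...,0]<14)&(hsv[...,1]>170)&(hsv[...,2]>130)).astype(np.uint8)
    m[:int(160)]=0;m[205:]=0;m[:,:240]=0;m[:,300:]=0
    y,x=np.nonzero(m);return len(x),np.array([x.mean()/3+210-.33,y.mean()/3+180-.33])
P=[]
for n in(1,2,3,4):
    k,uv=fl(cv2.imread(f"pics/c{n}.png"),3);p=ray("scene",uv,95)[0];P.append(p);print(n,k,uv,p, (p-P[0])[:2]@[-.063,.998])
E
```

```text
1 85 [300.48568627 240.16019608] [570.1849225  -76.70629176  95.        ] 0.0
2 75 [300.54111111 240.13222222] [570.18217244 -76.54753553  95.        ] 0.15861196338778416
3 79 [299.61092827 240.67421941] [570.41844355 -79.31851024  95.        ] -2.621705868471346
4 77 [298.18948052 241.55744589] [570.92227848 -83.62263175  95.        ] -6.948960735931178
```

>>> play_rows(targets=[{"slide": [0, -1, 0], "turn": [0, 0, 0], "hand": 0}])

```text
clock: 9.5
eef_pos: [501.4, -87.7, 116.8]
tool_rot: [3.118, 0.003, 1.634]
force: [17.2, 2.4, 8.3]
width: 0.1
```

>>> play_rows(targets=[{"slide": [0, -1, 0], "turn": [0, 0, 0], "hand": 0}])

```text
clock: 9.62
eef_pos: [501.1, -87.8, 117.0]
tool_rot: [3.117, 0.003, 1.634]
force: [18.6, 1.1, 8.9]
width: -0.3
```

```bash
python3 look.py 5; python3 - <<'E'
from h import *
s=read_state();print(s["force"],np.linalg.norm(s["force"]),s["eef_pos"])
im=cv2.imread("pics/c5.png");hsv=cv2.cvtColor(im,cv2.COLOR_BGR2HSV);m=((hsv[...,0]<14)&(hsv[...,1]>170)&(hsv[...,2]>130)).astype(np.uint8)
m[:160]=0;m[205:]=0;m[:,:240]=0;m[:,300:]=0
y,x=np.nonzero(m);print(ray("scene",[x.mean()/3+209.67,y.mean()/3+179.67],95))
E
```

```text
rel box -17.96834895889961 -0.6265555874687607 z 117.02793515003808 [18.10916386  1.57810943  7.38675938] [3.11712535e+00 2.72699244e-03 1.63390369e+00] 9.775
[18.10916386  1.57810943  7.38675938] 19.621326640165332 [501.10674433 -87.75656991 117.02793515]
[[570.92227848 -83.62263175  95.        ]]
```

>>> play_rows(targets=[{"slide": [0, 3, 0], "turn": [0, 0, 0], "hand": 0}, {"slide": [0, 5, 0], "turn": [0, 0, 0], "hand": 0}, {"slide": [0, 6, 0], "turn": [0, 0, 0], "hand": 0}, {"slide": [0, 8, 0], "turn": [0, 0, 0], "hand": 0}, {"slide": [0, 8, 0], "turn": [0, 0, 0], "hand": 0}])

```text
clock: 10.4
eef_pos: [517.4, -86.1, 112.8]
tool_rot: [-3.138, -0.001, 1.632]
force: [-0.2, 0.2, -0.4]
width: 0.1
```

>>> play_rows(targets=[{"slide": [0, 0, -15], "turn": [0, 0, 0], "hand": 0}, {"slide": [0, 0, -25], "turn": [0, 0, 0], "hand": 0}, {"slide": [0, 0, -25], "turn": [0, 0, 0], "hand": 0}, {"slide": [0, 0, -5], "turn": [0, 0, 0], "hand": 0}, {"slide": [0, 0, 0], "turn": [0, 0, 0], "hand": 0}])

```text
clock: 11.02
eef_pos: [518.5, -86.2, 183.6]
tool_rot: [-3.141, -0.0, 1.632]
force: [0.0, -0.2, 0.3]
width: -0.1
```

```bash
python3 look.py 6
```

```text
rel box -0.9493015474939802 -0.03267664461728604 z 182.64762839472684 [1.12249909 0.08922542 0.01689094] [-3.13958878e+00 -3.63877711e-04  1.63243949e+00] 11.175
```

View pics/c6.png

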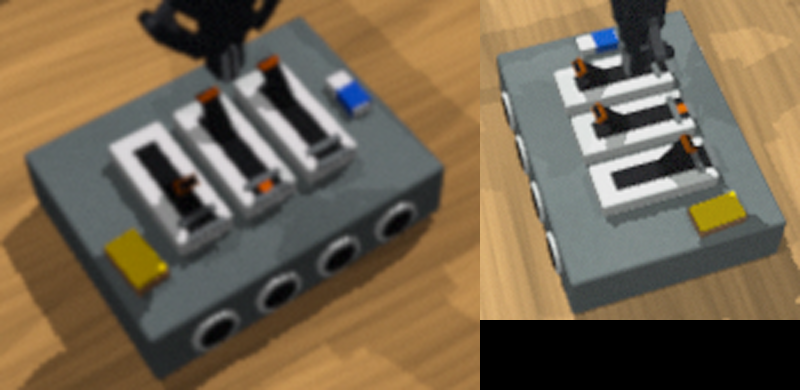

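View pics/w6.png

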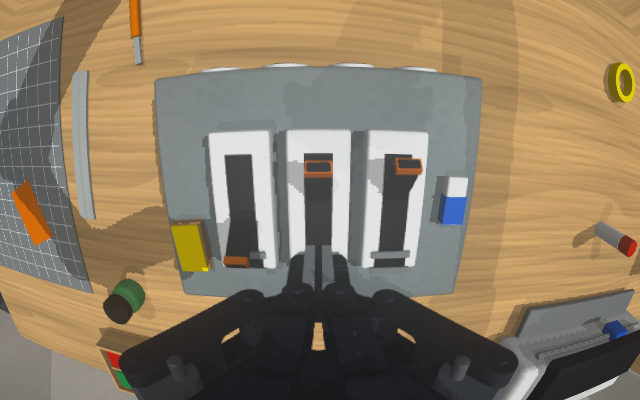

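>>> play_rows(targets=[{"slide": [0, -20, 0], "turn": [0, 0, 0], "hand": 0}, {"slide": [0, -25, 0], "turn": [0, 0, 0], "hand": 0}, {"slide": [0, -20, 0], "turn": [0, 0, 0], "hand": 0}, {"slide": [0, -5, 0], "turn": [0, 0, 0], "hand": 0}, {"slide": [0, 0, 10], "turn": [0, 0, 0], "hand": 0}])

```text
clock: 11.8
eef_pos: [450.0, -90.5, 173.4]
tool_rot: [3.14, 0.0, 1.632]
force: [0.5, 0.3, -1.2]
width: 0.0
```

>>> play_rows(targets=[{"slide": [0, 0, 20], "turn": [0, 0, 0], "hand": 0}, {"slide": [0, 0, 20], "turn": [0, 0, 0], "hand": 0}, {"slide": [0, 0, 10], "turn": [0, 0, 0], "hand": 0}, {"slide": [0, 0, 8], "turn": [0, 0, 0], "hand": 0}, {"slide": [0, 0, 0], "turn": [0, 0, 0], "hand": 0}])

```text
clock: 12.42
eef_pos: [449.0, -90.4, 115.1]
tool_rot: [-3.141, -0.0, 1.633]
force: [0.5, -0.2, -0.2]
width: -0.1
```

```bash
python3 look.py 7
```

```text
rel box -69.72189994458802 -0.16952607354017518 z 115.91424371001956 [ 0.46111883  0.79656403 -0.44916028] [3.14060933e+00 2.10832876e-04 1.63236935e+00] 12.575
```

View pics/c7.png

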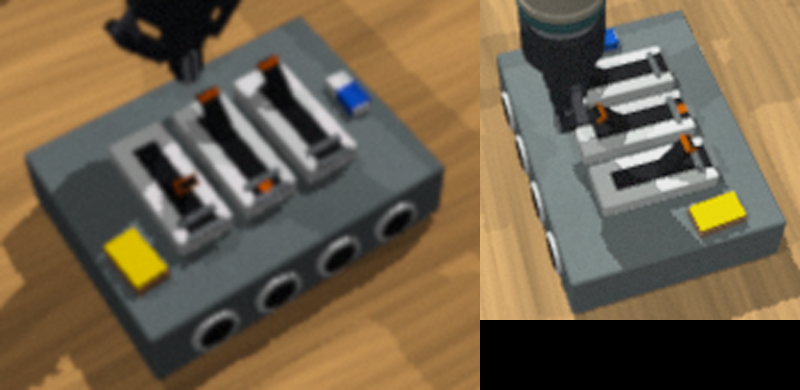

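View pics/w7.png

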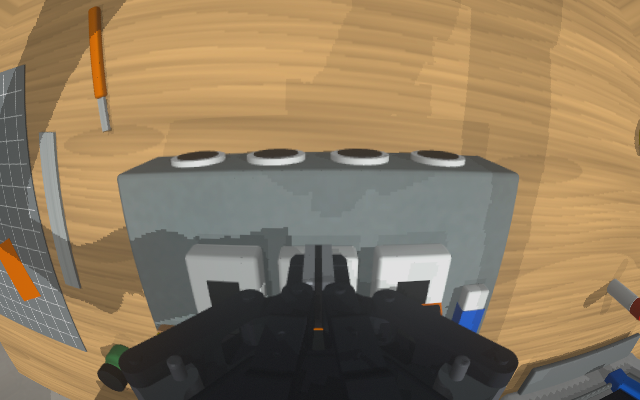

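>>> play_rows(targets=[{"slide": [0, 0, 6], "turn": [0, 0, 0], "hand": 0}, {"slide": [0, 0, 6], "turn": [0, 0, 0], "hand": 0}, {"slide": [0, 2.4, 0], "turn": [0, 0, 0], "hand": 0}, {"slide": [0, 2.4, 0], "turn": [0, 0, 0], "hand": 0}, {"slide": [0, 2.4, 0], "turn": [0, 0, 0], "hand": 0}])

```text
clock: 13.2
eef_pos: [456.6, -90.0, 103.6]
tool_rot: [3.141, 0.0, 1.633]
force: [0.0, -0.3, 0.6]
width: 0.2
```

>>> play_rows(targets=[{"slide": [0, 2.4, 0], "turn": [0, 0, 0], "hand": 0}, {"slide": [0, 2.4, 0], "turn": [0, 0, 0], "hand": 0}, {"slide": [0, 2.4, 0], "turn": [0, 0, 0], "hand": 0}])

```text
clock: 13.58
eef_pos: [463.5, -89.5, 103.5]
tool_rot: [3.142, -0.0, 1.632]
force: [-0.6, 0.6, -0.5]
width: 0.2
```

>>> play_rows(targets=[{"slide": [0, 2.4, 0], "turn": [0, 0, 0], "hand": 0}, {"slide": [0, 2.4, 0], "turn": [0, 0, 0], "hand": 0}])

```text
clock: 13.82
eef_pos: [467.2, -89.3, 103.3]
tool_rot: [-3.139, -0.0, 1.632]
force: [-2.8, -0.3, 1.4]
width: 0.1
```

>>> play_rows(targets=[{"slide": [0, 2.4, 0], "turn": [0, 0, 0], "hand": 0}, {"slide": [0, 2.4, 0], "turn": [0, 0, 0], "hand": 0}])

```text
clock: 14.08
eef_pos: [471.2, -89.0, 103.2]
tool_rot: [-3.138, -0.0, 1.632]
force: [-5.1, 0.0, 1.7]
width: -0.1
```

>>> play_rows(targets=[{"slide": [0, 2.4, 0], "turn": [0, 0, 0], "hand": 0}, {"slide": [0, 2.4, 0], "turn": [0, 0, 0], "hand": 0}])

```text
clock: 14.32
eef_pos: [478.1, -88.7, 103.5]
tool_rot: [3.141, 0.0, 1.632]
force: [-4.4, -0.2, 1.1]
width: 0.0
```

>>> play_rows(targets=[{"slide": [0, 2.4, 0], "turn": [0, 0, 0], "hand": 0}, {"slide": [0, 2.4, 0], "turn": [0, 0, 0], "hand": 0}])

```text
clock: 14.58
eef_pos: [483.1, -88.4, 103.6]
tool_rot: [3.141, 0.0, 1.633]
force: [-2.5, 0.3, 1.3]
width: -0.3
```

>>> play_rows(targets=[{"slide": [0, 2.4, 0], "turn": [0, 0, 0], "hand": 0}, {"slide": [0, 2.4, 0], "turn": [0, 0, 0], "hand": 0}])

```text
clock: 14.82
eef_pos: [487.7, -88.1, 103.5]
tool_rot: [3.141, 0.0, 1.632]
force: [-3.3, -0.5, 1.4]
width: -0.3
```

>>> play_rows(targets=[{"slide": [0, 2.4, 0], "turn": [0, 0, 0], "hand": 0}, {"slide": [0, 2.4, 0], "turn": [0, 0, 0], "hand": 0}])

```text
clock: 15.08
eef_pos: [492.4, -87.8, 103.5]
tool_rot: [3.141, 0.0, 1.632]
force: [-1.7, -0.4, 0.2]
width: -0.1
```

>>> play_rows(targets=[{"slide": [0, 2.4, 0], "turn": [0, 0, 0], "hand": 0}, {"slide": [0, 2.4, 0], "turn": [0, 0, 0], "hand": 0}])

```text
clock: 15.32
eef_pos: [497.2, -87.5, 103.5]
tool_rot: [3.141, -0.0, 1.632]
force: [-1.9, -0.4, -0.1]
width: 0.1
```

>>> play_rows(targets=[{"slide": [0, 2.4, 0], "turn": [0, 0, 0], "hand": 0}, {"slide": [0, 2.4, 0], "turn": [0, 0, 0], "hand": 0}])

```text
clock: 15.58
eef_pos: [502.2, -87.2, 103.9]
tool_rot: [3.141, 0.0, 1.633]
force: [-1.6, -0.8, 6.2]
width: 0.1
```

>>> play_rows(targets=[{"slide": [0, 2, 0], "turn": [0, 0, 0], "hand": 0}])

```text
clock: 15.7
eef_pos: [504.4, -87.1, 104.0]
tool_rot: [3.14, 0.0, 1.632]
force: [-3.4, -0.2, 6.7]
width: -0.0
```

>>> play_rows(targets=[{"slide": [0, 2, 0], "turn": [0, 0, 0], "hand": 0}])

```text
clock: 15.82
eef_pos: [504.7, -87.1, 104.0]
tool_rot: [-3.139, -0.0, 1.632]
force: [-6.6, 0.0, 10.6]
width: 0.1
```

>>> play_rows(targets=[{"slide": [0, 2, 0], "turn": [0, 0, 0], "hand": 0}])

```text
clock: 15.95
eef_pos: [505.6, -87.0, 103.7]
tool_rot: [-3.138, -0.0, 1.632]
force: [-5.6, -0.4, 2.9]
width: 0.2
```

```bash
python3 look.py 8
```

```text
rel box -12.54201196320695 -0.1223349245817016 z 103.31737046569131 [-5.23813145 -0.14905514  3.01021969] [-3.13923276e+00 -2.12293201e-04  1.63229565e+00] 16.1
```

View pics/c8.png

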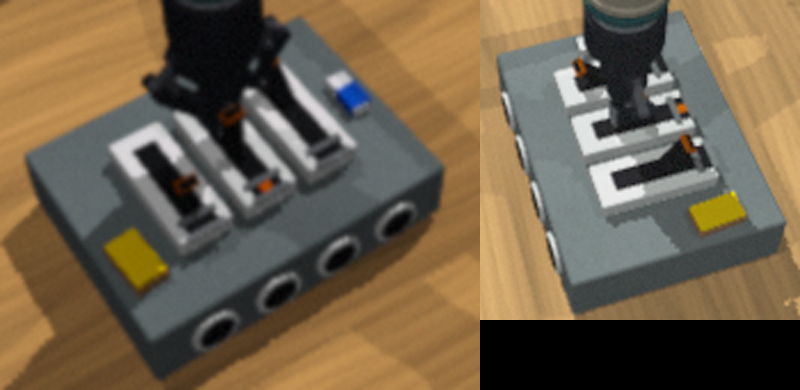

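View pics/w8.png

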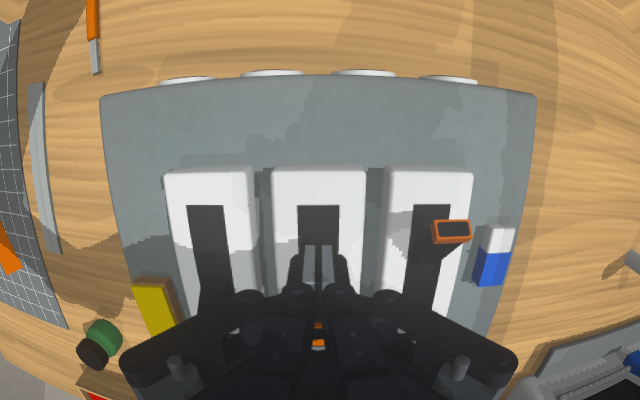

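>>> play_rows(targets=[{"slide": [0, -2, 0], "turn": [0, 0, 0], "hand": 0}, {"slide": [0, 0, -4], "turn": [0, 0, 0], "hand": 0}, {"slide": [0, 0, -4], "turn": [0, 0, 0], "hand": 0}, {"slide": [0, 2, 0], "turn": [0, 0, 0], "hand": 0}])

```text
clock: 16.6
eef_pos: [507.4, -86.9, 111.9]
tool_rot: [-3.141, 0.0, 1.632]
force: [-3.1, -0.6, 2.4]
width: 0.3
```

>>> play_rows(targets=[{"slide": [0, 2, 0], "turn": [0, 0, 0], "hand": 0}])

```text
clock: 16.73
eef_pos: [508.6, -86.8, 111.4]
tool_rot: [-3.139, -0.0, 1.632]
force: [-4.7, -0.6, 2.3]
width: 0.2
```

>>> play_rows(targets=[{"slide": [0, 2, 0], "turn": [0, 0, 0], "hand": 0}])

```text
clock: 16.85
eef_pos: [511.0, -86.6, 111.3]
tool_rot: [-3.14, -0.0, 1.632]
force: [-3.2, -0.6, 2.3]
width: 0.2
```

>>> play_rows(targets=[{"slide": [0, 2, 0], "turn": [0, 0, 0], "hand": 0}])

```text
clock: 16.98
eef_pos: [513.2, -86.5, 111.2]
tool_rot: [-3.14, -0.0, 1.632]
force: [-3.7, -0.9, -0.9]
width: 0.0
```

>>> play_rows(targets=[{"slide": [0, 2.2, 0], "turn": [0, 0, 0], "hand": 0}, {"slide": [0, 2.2, 0], "turn": [0, 0, 0], "hand": 0}])

```text
clock: 17.23
eef_pos: [518.0, -86.1, 111.3]
tool_rot: [-3.141, -0.0, 1.632]
force: [-3.2, -0.4, -0.2]
width: -0.0
```

>>> play_rows(targets=[{"slide": [0, 2.2, 0], "turn": [0, 0, 0], "hand": 0}])

```text
clock: 17.35
eef_pos: [520.5, -86.0, 111.5]
tool_rot: [3.141, -0.0, 1.632]
force: [-3.7, -0.9, -0.5]
width: -0.2
```

>>> play_rows(targets=[{"slide": [0, 2.2, 0], "turn": [0, 0, 0], "hand": 0}])

```text
clock: 17.48
eef_pos: [522.9, -85.9, 111.5]
tool_rot: [3.141, -0.0, 1.632]
force: [-2.8, 0.3, 0.2]
width: -0.1
```

>>> play_rows(targets=[{"slide": [0, 2, 0], "turn": [0, 0, 0], "hand": 0}])

```text
clock: 17.6
eef_pos: [525.0, -85.8, 111.6]
tool_rot: [3.141, 0.0, 1.632]
force: [-2.0, -1.2, 0.4]
width: -0.2
```

Passing the tooth range freely; feel for the on stop.

>>> play_rows(targets=[{"slide": [0, 1.5, 0], "turn": [0, 0, 0], "hand": 0}])

```text
clock: 17.73
eef_pos: [526.4, -85.7, 111.6]
tool_rot: [3.141, 0.0, 1.632]
force: [-3.1, 0.9, 0.0]
width: 0.0
```

>>> play_rows(targets=[{"slide": [0, 1.5, 0], "turn": [0, 0, 0], "hand": 0}])

```text
clock: 17.85
eef_pos: [527.8, -85.6, 111.6]
tool_rot: [3.141, 0.0, 1.632]
force: [-2.9, -0.1, 1.1]
width: 0.1
```

>>> play_rows(targets=[{"slide": [0, 1.5, 0], "turn": [0, 0, 0], "hand": 0}])

```text
clock: 17.98
eef_pos: [528.8, -85.5, 111.5]
tool_rot: [-3.141, -0.0, 1.632]
force: [-4.8, -0.2, 2.2]
width: -0.2
```

>>> play_rows(targets=[{"slide": [0, 1.5, 0], "turn": [0, 0, 0], "hand": 0}])

```text
clock: 18.1
eef_pos: [528.9, -85.6, 111.5]
tool_rot: [-3.138, -0.0, 1.632]
force: [-7.8, -0.4, 6.4]
width: -0.2
```

>>> play_rows(targets=[{"slide": [0, 1.5, 0], "turn": [0, 0, 0], "hand": 0}])

```text
clock: 18.23
eef_pos: [528.9, -85.6, 111.4]
tool_rot: [-3.135, -0.0, 1.632]
force: [-10.3, -0.8, 7.8]
width: 0.2
```

>>> play_rows(targets=[{"slide": [0, 1.5, 0], "turn": [0, 0, 0], "hand": 0}])

```text
clock: 18.35
eef_pos: [529.0, -85.6, 111.4]
tool_rot: [-3.133, -0.001, 1.632]
force: [-12.5, -1.9, 12.1]
width: -0.1
```

>>> play_rows(targets=[{"slide": [0, -4, 0], "turn": [0, 0, 0], "hand": 0}, {"slide": [0, -6, 0], "turn": [0, 0, 0], "hand": 0}, {"slide": [0, -8, 0], "turn": [0, 0, 0], "hand": 0}, {"slide": [0, -8, 0], "turn": [0, 0, 0], "hand": 0}, {"slide": [0, -8, 0], "turn": [0, 0, 0], "hand": 0}])

```text
clock: 18.98
eef_pos: [499.1, -87.4, 111.5]
tool_rot: [3.141, 0.0, 1.632]
force: [-0.3, 0.6, 1.0]
width: -0.1
```

>>> play_rows(targets=[{"slide": [0, -10, -10], "turn": [0, 0, 0], "hand": 0}, {"slide": [0, 0, -30], "turn": [0, 0, 0], "hand": 0}, {"slide": [0, 0, -40], "turn": [0, 0, 0], "hand": 0}, {"slide": [0, 0, -20], "turn": [0, 0, 0], "hand": 0}, {"slide": [0, 0, 0], "turn": [0, 0, 0], "hand": 0}])

```text
clock: 19.6
eef_pos: [490.4, -88.2, 213.4]
tool_rot: [3.137, 0.001, 1.632]
force: [-0.9, 0.9, 0.0]
width: -0.2
```

```bash
python3 look.py 9; python3 - <<'E'
from h import *
for n in("scene","side"):
    p,_=get_image(n);cv2.imwrite(f"pics/{n}9.png",p)
E
```

```text
rel box -30.351016550089703 0.025012081002646958 z 210.89072464559175 [ 0.62187187  0.19533531 -0.67913386] [-3.14026282e+00 -2.82740076e-04  1.63246595e+00] 19.75
```

View pics/c9.png

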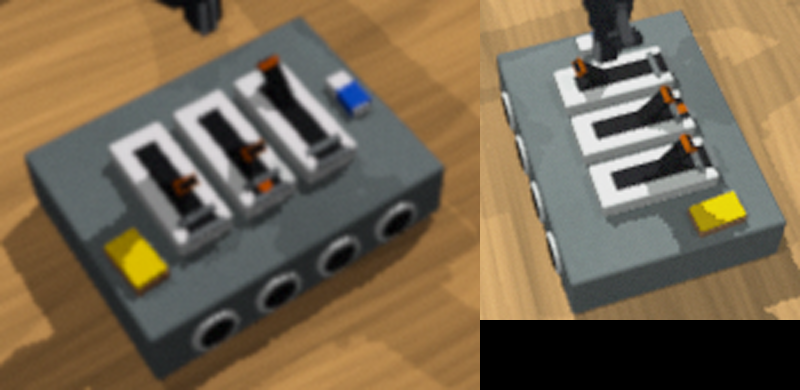

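View pics/side9.png

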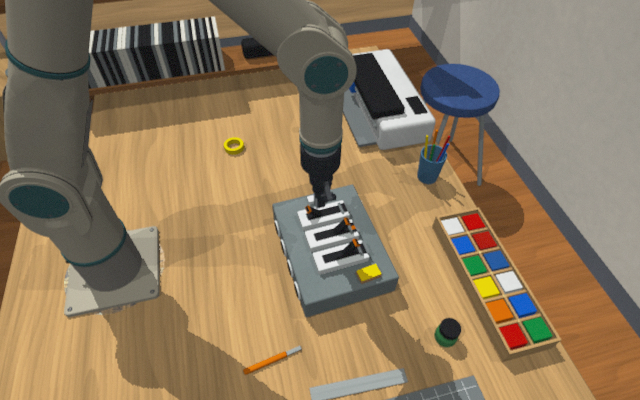

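The middle lever now leans to +x, parallel to the live one (tips at about (252,150) and (185,185) in the scene crop). The spare lever is unchanged at (270,63), and the arm is clear of everything.

```bash
python3 - <<'E'
from cell import *
s=read_state();print(abs(s["qd"]).max(),s["force"]);print(finish_job())
E
```

```text
0.004602495173791428 [-0.47504556 -0.13558334  0.46553635]
the job is handed in; nothing more can be done
None
```

I reset the tripped breaker, which was the middle one, and handed the job in at about 20 s on the robot's clock.

- **Off:** With the gripper shut, I pushed the lever off through its catch at about 10–13 N. That is slightly above the 5–11 N given. At the stop the force climbed steadily to about 18.6 N along the throw, with almost no further motion. The highest total reading was about 20.7 N. The flag had moved about 7 mm towards -y and did not move on the last push.
- **On:** I then pushed the lever from the other side to on. It swung freely past the tooth range and met the on stop at about 12.5 N along the throw, 17.5 N in total, under the 25 N limit. I backed off and lifted clear.
- **One oddity:** Near upright during the throw, the upward force rose briefly to 10.6 N, probably the lever tip catching a step on the finger. I raised the tool 8 mm and it went on smoothly.
- **Last checks:** The pictures show the reset lever on and parallel to the live one. The spare lever is still off. The live lever and the other objects I checked by eye look unmoved. The tool force was near zero, with the arm touching nothing. Forces were read only at the end of each move, so short peaks in between were not seen.

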